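# Put two wine samples away in the roll-top cabinet

### The arm

A 6-joint arm with a two-finger parallel gripper is mounted at the origin on the work surface. World frame = base frame: x ahead of the robot, y to its left, z up, the work surface at z = 0. Lengths are in m, angles in rad, forces in N, time in s.
With the tool pointing down it reaches from about 0.35 to 0.975 m from the base axis. Payload 4.9 kg.
Tool frame: the origin (TCP) lies midway between the tips of the shut fingers; the grasp point (between the pads) lies 19 mm behind it; z points along the fingers, y is the line along which they close (so a half turn about z gives the same grasp; the last joint's range is limited). The gripper opens to 85 mm and grips with 20 to 120 N. Pads are 22 mm wide; open, the fingers measure 114 mm over their backs; the gripper's body (76 mm by 85 mm) begins 54 mm behind the grasp point. The pads swing forward as they close: fully open they stand 13 mm farther back than shut.
Start: joints at [1.084, 0.053, 1.613, -0, 1.476, -0.119], TCP at [0.225, 0.583, 0.231] pointing down, gripper open.
Joint ranges: [-3.01, 3.01], [-1.01, 2.22], [0.06, 2.58], [-1.02, 4.17], [0.09, 2.62], [-3.14, 3.14]. Speed limits (rad/s): [2.57, 2.57, 3.14, 3.14, 3.14, 3.14].

### API

Orientations are given as a unit quaternion [w, x, y, z].
In Python, from plant import * gives the robot as it stands.
- The arm moves only by the tool jog_arm, never from a script. Its argument "targets" is a list of rows, each a list of 3 entries, a list of its own where there are three numbers: the shift along the tool's x, y, z in units of 25 mm (1.0 is 25 mm), then the turn, a rotation vector about the tool's x, y, z in units of 8 degrees (1.0 is 8 degrees), then the opening in per cent of the stroke, from 0 (shut) to 100 (fully open). A call has 1 to 8 rows; each row is the pose to reach, as a shift and turn from the pose commanded when the call began, along the tool's axes at that moment; what a row does not reach only later rows make up. A row lasts 1/8 s, in which the tool goes at most 62.5 mm and 10.7 degrees, less where a joint would pass 70% of its speed; a pose out of reach is approached as far as the arm can. A call with a gripper value outside its range is refused whole. The fingers move at their own pace and stop on an object; the grip force is fixed at half the most. Time passes only in rows, so rows that repeat a pose let the fingers close. It gives the time, the measured TCP pose, the force, the opening and the grip force at its end, in the units of the state.
- state(): the state, without advancing time (a new reading comes with each control period).
- grab_frame(name): name is "scene" or "side" or "wrist"; returns (picture, depth): 480x640x3 uint8, red, green, blue; 480x640 float32, m along the optical axis (not along the pixel's ray), 0 where there is no reading.
- camera_params(name): a dict with "fovy" (degrees; the focal length in pixels is half the picture's height over the tangent of half this angle, whatever the lens; pixels are square), "cx", "cy" (the principal point, pixels), "rvec" (rotation vector, rad) and "tvec" (3), from world to camera coordinates, as OpenCV has them; the wrist camera has in their place "hand_eye" (4x4, takes a point from camera to tool coordinates, whose origin is the TCP and whose axes are the flange's). Camera axes: x right, y down, z forward; pixel columns grow to the right and rows downward; lengths in m; the calibration is good to about 2 mm. A picture is of the moment at which its call begins: read the wrist's pose just before it. camera_params takes no time and is no camera call.
- job_done(): hands the job in; it is judged then, once.
The state is a dict: "time": time; "joint_pos": joint angles; "joint_vel": joint speeds; "joint_efforts": joint torques, N m; "tool_pos": TCP position; "tool_rot": TCP orientation; "contact_force": force on the tool from outside, world axes, zero at the start; "ft_torque": the same for the moment, N m; "gripper_width": opening from 0.0 (shut) to 1.0 (fully open); "grasp_force": force on a finger pad.
Only numpy, scipy, OpenCV 4.12 (cv2) and the standard library are available. Lean on these libraries where they do the work, as an engineer would, in place of code of your own. Each camera call takes 0.05 s, during which the arm holds its last target. There are 200 camera calls.

### The job

Roll the tambour door of the sample cabinet up and back by its brass knob until it is open, then stand the two black-capped sample bottles upright in the two empty cells (the ones with a cork pad), one per cell, setting them down gently. Then roll the door fully shut again; leave the red-capped bottle in its cell, and do not disturb the jug, the mallet and the bung on the bench.

Things in the scene. Friction and masses are not known exactly. Their poses are not given: they have to be found in the camera images.
- cabinet: Roll-top cabinet, dark wood, clear side cheeks, fixed to the bench; 400 mm deep (x), 278 wide (y), 282 high without knob. Origin: centre of its underside, at bench height. Front faces its own -x, z up. Cheeks: half-discs, 197 mm radius about the track axis, 250 mm apart inside. Front board: x = -182 to -168 mm, top 126 mm above the bench. Roof behind the door is a fixed hood.
- axis (a point): Centre of the door's circular track: above the cabinet's origin, 85 mm over the bench. The track's axis runs through it parallel to the cabinet's y; axes as the cabinet's.
- cells (a point): Centre of the row of three square open cells inside, on the cabinet's floor, 20 mm above the bench; 95 mm in front of the axis. Cells lie along the cabinet's y at -72, 0, +72 mm from here, each 66 mm wide inside; divider walls 6 mm thick, their tops 62 mm above the bench. One holds the red-capped bottle, two are empty with a cork pad. Behind the row stand three fixed 50 mm high bungs.
- tambour (a joint): Angle of the wooden slatted door on its track: 0 = fully shut at its stop, 1.5 rad = fully open at its stop. It rolls from the front up and back as the value grows. Open, its lower edge is 34 mm behind the axis, underside 255 mm above the bench. It stays where it is left and needs about 3 to 7 N at the knob.
- knob (a point): Centre of the door's brass pull: a bar 24 mm in diameter, 40 mm long, parallel to the cabinet's y, flat ends, on a 12 mm stem. Pinched across its ends from above it can pivot between the fingers. 231 mm from the axis, 46 mm outside the slats. In the cabinet's frame: x = -231 cos(a), y = 0, z = 85 + 231 sin(a) mm, a = 0.318 rad + door joint value.
- bottle_a_center (a point): Amber sample bottle with black cap, 130 mm high, 300 g; straight round body 54 mm in diameter up to 90 mm above its foot, sloping shoulder, cap 33 mm in diameter from 108 to 130 mm. Point: on its axis, 65 mm above its foot. z is up when upright. Starts standing on the bench.
- bottle_b_center (a point): Green sample bottle with black cap, same size and shape as the amber one; the point likewise on its axis, 65 mm above its foot. Starts standing on the bench.
- stored_center (a point): Green sample bottle with red cap, same size, already standing in one of the three cells; the point on its axis, 65 mm above its foot. To be left alone.
- pad_a: Cork disc 48 mm in diameter, 3 mm thick, fixed on the floor at the centre of one empty cell. Origin: centre of its underside, 20 mm above the bench (a bottle stands on its top, 23 mm above the bench).
- pad_b: The same cork disc, in the other empty cell. Origin as for pad_a.
- jug: Steel jug, 90 mm in diameter, 120 high, with handle; loose bystander. Origin: centre of its underside.
- mallet: Hammer-shaped mallet with rubber head, 260 mm long, lying on the bench; loose bystander.
- bung: Wooden barrel bung, 58 mm in diameter, 60 high; loose bystander. Origin: centre of its underside.
Things that resemble listed ones, but are neither listed nor needed, are in the scene too. Leave any blue look-alike of the part that bears bottle_b_center alone.

How it is judged:
On the way, in this order (a step that is already met when the one before it is completed fails the run):
1. the tambour door is rolled open, at least 1.1 rad (value of joint tambour above 1.1 rad), for 0.2 s.
2. both black-capped bottles stand released in the two empty cells, one in each, with the door still open (((horizontal distance between bottle_a_center and pad_a below 0.018 m and z of bottle_a_center in the frame of pad_a between 0.058 and 0.078 m and angle between each of bottle_a_center, bottle_b_center's own z axis and vertical below 0.15 rad and horizontal distance between bottle_b_center and pad_b below 0.018 m and z of bottle_b_center in the frame of pad_b between 0.058 and 0.078 m) or (horizontal distance between bottle_a_center and pad_b below 0.018 m and z of bottle_a_center in the frame of pad_b between 0.058 and 0.078 m and angle between each of bottle_a_center, bottle_b_center's own z axis and vertical below 0.15 rad and horizontal distance between bottle_b_center and pad_a below 0.018 m and z of bottle_b_center in the frame of pad_a between 0.058 and 0.078 m)) and value of joint tambour above 1 rad and contact force between each of bottle_a, bottle_b and the fingers below 0.3 N and linear speed of each of bottle_a, bottle_b below 0.03 m/s), for 0.2 s.
At the end, for the whole second after the job is handed in: The door is shut (joint below 0.06 rad); the two black-capped bottles stand upright (within 0.15 rad), released and at rest, one on each cork pad, centre within 18 mm of the pad's centre (((horizontal distance between bottle_a_center and pad_a below 0.018 m and z of bottle_a_center in the frame of pad_a between 0.058 and 0.078 m and angle between each of bottle_a_center, bottle_b_center's own z axis and vertical below 0.15 rad and horizontal distance between bottle_b_center and pad_b below 0.018 m and z of bottle_b_center in the frame of pad_b between 0.058 and 0.078 m) or (horizontal distance between bottle_a_center and pad_b below 0.018 m and z of bottle_a_center in the frame of pad_b between 0.058 and 0.078 m and angle between each of bottle_a_center, bottle_b_center's own z axis and vertical below 0.15 rad and horizontal distance between bottle_b_center and pad_a below 0.018 m and z of bottle_b_center in the frame of pad_a between 0.058 and 0.078 m)) and value of joint tambour below 0.06 rad and contact force between each of bottle_a, bottle_b and the fingers below 0.3 N and linear speed of each of bottle_a, bottle_b below 0.03 m/s); the robot touches nothing.
It fails at once if the red-capped bottle is moved more than 25 mm or tipped (distance of stored_center from where it was at the start of the episode above 0.025 m or angle between stored_center's own z axis and vertical above 0.3 rad).
It fails at once if a black-capped bottle is knocked over (angle between any of bottle_a_center, bottle_b_center's own z axis and vertical above 0.9 rad).
It fails at once if a black-capped bottle is dropped (falls freely, out of the fingers, faster than 0.6 m/s: more than about 18 mm) ((linear speed of bottle_a above 0.6 m/s and contact force between bottle_a and the fingers below 0.3 N) or (linear speed of bottle_b above 0.6 m/s and contact force between bottle_b and the fingers below 0.3 N)).
It fails at once if a black-capped bottle is pressed hard or jammed on the cabinet (over 80 N) (contact force between any of bottle_a, bottle_b and cabinet above 80 N or contact force between any of bottle_a, bottle_b and pad_a above 80 N or contact force between any of bottle_a, bottle_b and pad_b above 80 N).
It fails at once if the jug, mallet or bung is moved more than 30 mm (distance of any of jug, mallet, bung from where it was at the start of the episode above 0.03 m).
It also fails if it takes over 72 s, if anything falls off the work surface, if the arm or the gripper's body presses on something with over 40 N, if the wrist force passes 120 N, or if a joint passes its speed limit or range.

## Working session

There is one attempt and no reset: what is moved stays moved. The work goes in short steps, Python scripts to look and compute and a tool call to move; the robot and the scene stay as the last step left them, time stands still between calls to the robot, and variables do not carry over. Pictures are saved under pics/ and viewed, at most 10 in all, crops included, and the job is handed in when it is done.

Besides the shell and the picture viewer there is one more tool, called after "Request:" by a JSON object that holds its "api" and its "payload", one argument or row to a line. jog_arm: Moves the arm, as the interface text tells. Its arguments: {"type":"object","properties":{"targets":{"type":"array"}},"required":["targets"]}

```bash
ls; mkdir -p pics; cat > h.py <<'E'
from plant import *
import numpy as np, cv2
from scipy.spatial.transform import Rotation as R
def save(n,img): cv2.imwrite(f'pics/{n}.png',cv2.cvtColor(img,cv2.COLOR_RGB2BGR))
def cam(name,st=None):
    p=camera_params(name); f=240/np.tan(np.radians(p['fovy'])/2)
    K=np.array([[f,0,p['cx']],[0,f,p['cy']],[0,0,1]])
    if 'rvec' in p:
        Rm=R.from_rotvec(np.ravel(p['rvec'])).as_matrix(); t=np.ravel(p['tvec'])
        return K,Rm.T,-Rm.T@t      # cam->world
    H=np.array(p['hand_eye']); q=st['tool_rot']; Rt=R.from_quat([q[1],q[2],q[3],q[0]]).as_matrix()
    return K,Rt@H[:3,:3],Rt@H[:3,3]+np.array(st['tool_pos'])
def ray(c,u,v,z):
    K,Rw,o=c; d=Rw@np.linalg.inv(K)@np.array([u,v,1.]); return o+d*(z-o[2])/d[2]
def pts(c,depth):
    K,Rw,o=c; v,u=np.mgrid[:480,:640]; P=np.stack([(u-K[0,2])/K[0,0]*depth,(v-K[1,2])/K[1,1]*depth,depth],-1)
    return P@Rw.T+o
E
python3 - <<'E'
from h import *
s=state(); print({k:np.round(v,3).tolist() for k,v in s.items()})
for n in('scene','side'):
    im,d=grab_frame(n); save(n+'0',im); np.savez(f'{n}0.npz',im=im,d=d)
    c=cam(n); print(n,c[2],(d>0).mean(), c[0][0,0])
print(camera_params('scene'))
E
```

```text
pics
{'time': 0.0, 'joint_pos': [1.084, 0.053, 1.614, -0.0, 1.476, -0.119], 'joint_vel': [-0.001, 0.0, 0.001, 0.0, -0.0, -0.001], 'joint_efforts': [0.0, -39.367, -37.018, 0.0, 0.007, -0.0], 'tool_pos': [0.224, 0.583, 0.23], 'tool_rot': [-0.0, 0.183, 0.983, -0.001], 'contact_force': [-0.779, -0.229, 0.059], 'ft_torque': [0.032, -0.07, 0.063], 'grasp_force': 0.0, 'gripper_width': 1.001}
scene [0.56167144 0.42321495 0.86720633] 0.9960514322916667 434.8070930234861
side [0.51602296 0.47709899 1.06723221] 0.9956868489583334 463.2474174852026
{'fovy': 57.79466511152711, 'cx': 316.6260154585862, 'cy': 239.49346763585228, 'rvec': array([ 0.24258857,  3.07086809, -0.46402239]), 'tvec': array([ 0.4855806 , -0.2269033 ,  0.97946868])}
```

View pics/scene0.png

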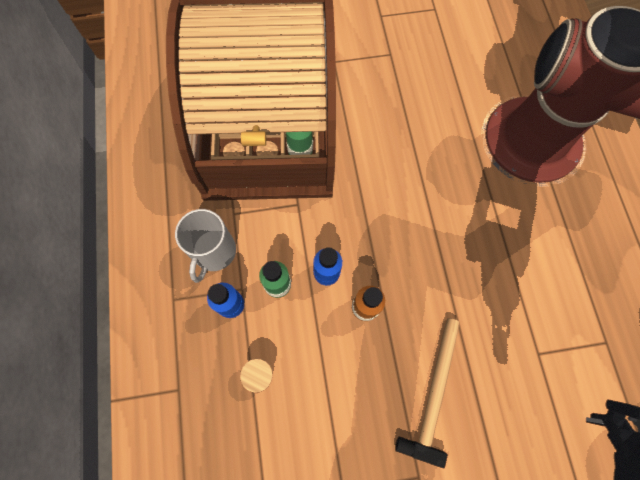

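View pics/side0.png

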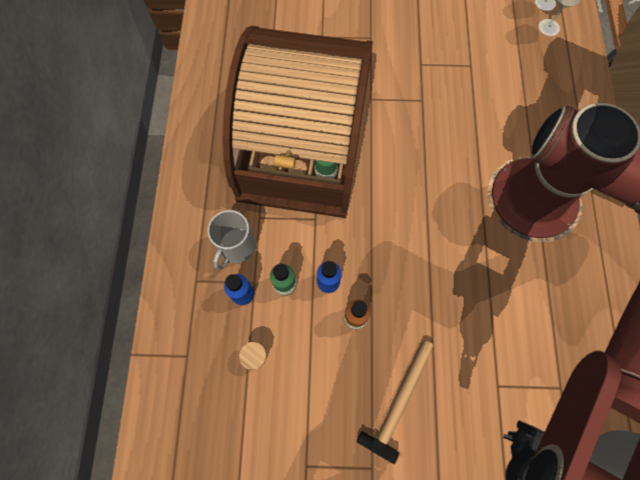

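Scene picture: the cabinet is at the top left with its knob at (253,138), and the door is already partly up. The bottles with black caps are:
- green at (273,272)
- amber at (371,297)
- two blue look-alikes at (220,295) and (328,260)

The green bottle at (273,272) and the amber one at (371,297) fit the description; the blue ones are decoys. The jug is at (203,235), the bung at (256,376) and the mallet at (430,400).

```bash
cat > m.py <<'E'
from h import *
out=[]
for n in('scene','side'):
    z=np.load(n+'0.npz'); im,d=z['im'],z['d']; c=cam(n); P=pts(c,d)
    hsv=cv2.cvtColor(im,cv2.COLOR_RGB2HSV); h,s,v=[hsv[...,i].astype(int) for i in range(3)]
    yy,xx=np.mgrid[:480,:640]
    cap=((v<45)&(P[...,2]>.11)&(P[...,2]<.14)&(yy>200)&(xx<400)).astype(np.uint8)
    k,l,st,ce=cv2.connectedComponentsWithStats(cap)
    for i in range(1,k):
        if st[i,4]>60:
            m=(l==i)&(P[...,2]>.122); q=P[m]; print(n,'cap',ce[i].round(),st[i,4],((q.min(0)+q.max(0))/2).round(4),np.median(q,0).round(4))
    # knob
    kn=((h>17)&(h<28)&(s>150)&(v>110)&(yy<200)&(xx<400)&(P[...,2]>.15)).astype(np.uint8)
    k,l,st,ce=cv2.connectedComponentsWithStats(kn)
    for i in range(1,k):
        if st[i,4]>80:
            q=P[l==i];print(n,'knob',ce[i].round(),st[i,4],q.mean(0).round(4),q.min(0).round(3),q.max(0).round(3))
    # things above bench: front board top z~.126
    b=(abs(P[...,2]-.126)<.004)&(yy<220)&(xx<400)&(v<110)
    q=P[b];print(n,'board',len(q)); 
    if len(q): r=cv2.minAreaRect((q[:,:2]*1000).astype(np.float32));print(r)
    # cheek / body extents
    for zz in(.265,.25):
        b=(P[...,2]>zz)&(yy<230)&(xx<400); q=P[b]; r=cv2.minAreaRect((q[:,:2]*1000).astype(np.float32)); print(zz,len(q),r, q[:,2].max())
    sl=(h>10)&(h<25)&(s<150)&(v>150)&(yy<180)&(xx<380)&(P[...,2]>.15); q=P[sl]; 
    r=cv2.minAreaRect((q[:,:2]*1000).astype(np.float32)); print('slat',len(q),r,cv2.boxPoints(r).round().tolist(),q[:,2].min())
    for nm,(u,w) in {'scene':{'bung':(256,376),'jugrim':(185,222)},'side':{'bung':(252,355)}}[n].items(): print(nm,P[w,u].round(3))
E
python3 m.py
python3 - <<'E'
from h import *
a=np.load('scene0.npz')['im'][90:330,160:400]; b=np.load('side0.npz')['im'][110:350,200:440]
save('crop1',np.hstack([cv2.resize(x,(400,400),interpolation=2) for x in (a,b)]))
E
```

```text
scene cap [328. 258.] 225 [0.509  0.2328 0.1283] [0.5091 0.2335 0.1305]
scene cap [272. 271.] 246 [0.6092 0.2414 0.1285] [0.6094 0.2426 0.1305]
scene cap [220. 295.] 138 [0.705  0.267  0.1282] [0.7027 0.2695 0.1303]
scene cap [370. 298.] 110 [0.4486 0.3147 0.1277] [0.4512 0.314  0.1309]
scene knob [253. 138.] 244 [0.6051 0.0409 0.2345] [0.585 0.028 0.225] [0.625 0.051 0.24 ]
scene board 318
((597.1671142578125, -59.97753143310547), (225.13796997070312, 275.0363464355469), 84.50816345214844)
0.265 7769 ((614.2644653320312, 101.52914428710938), (623.7899780273438, 278.3570251464844), 82.39444732666016) 0.8672063294703715
0.25 13421 ((613.638916015625, 96.84170532226562), (633.2476196289062, 278.3572692871094), 82.39433288574219) 0.8672063294703715
slat 17102 ((613.9060668945312, 100.1533203125), (626.8358764648438, 278.29888916015625), 82.46231079101562) [[435.0, -192.0], [711.0, -229.0], [793.0, 393.0], [517.0, 429.0]] 0.15213805218927356
bung [0.666 0.41  0.06 ]
jugrim [0.759 0.118 0.104]
side cap [329. 269.] 180 [0.5106 0.2324 0.1283] [0.5097 0.2334 0.1305]
side cap [281. 272.] 187 [0.6102 0.241  0.1286] [0.6103 0.242  0.1305]
side cap [233. 282.] 190 [0.7069 0.2666 0.1285] [0.7066 0.2669 0.13  ]
side cap [359. 309.] 187 [0.4465 0.3139 0.1288] [0.4466 0.3136 0.1302]
side board 836
((906.6085815429688, -191.40255737304688), (375.9439697265625, 951.0432739257812), 79.74700927734375)
0.265 6296 ((613.3230590820312, 114.95809936523438), (695.9658203125, 279.4371032714844), 83.16313171386719) 1.067232213727558
0.25 10792 ((612.054443359375, 101.45309448242188), (722.9676513671875, 280.4373474121094), 83.13902282714844) 1.067232213727558
slat 10828 ((607.1740112304688, 90.93362426757812), (752.8948974609375, 250.7554931640625), 84.86048126220703) [[449.0, -273.0], [698.0, -295.0], [766.0, 455.0], [516.0, 477.0]] 0.1871744566997462
bung [0.667 0.408 0.062]
```

View pics/crop1.png

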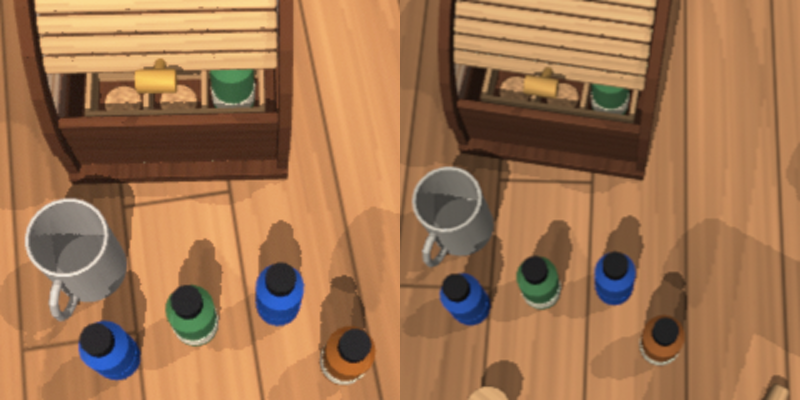

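The crop confirms the green black-capped bottle at crop (190,315) and the amber one at (350,345). The red-capped bottle is in the right-hand cell (low x), and the cork pads are in the other two cells. Next is the cabinet pose.

```bash
cat > m2.py <<'E'
from h import *
for n in('scene','side'):
    z=np.load(n+'0.npz'); im,d=z['im'],z['d']; c=cam(n); P=pts(c,d); X,Y,Z=P[...,0],P[...,1],P[...,2]
    reg=(Y<.2)&(X>.4)&(X<.85)&(Z<.30)
    q=P[reg&(Z>.255)]; r=cv2.minAreaRect((q[:,:2]*1000).astype(np.float32)); print(n,'top',len(q),r,q[:,2].max(), 'y',q[:,1].min(),q[:,1].max())
    q=P[reg&(Z>.07)&(Y<.125)]; r=cv2.minAreaRect((q[:,:2]*1000).astype(np.float32)); print('all',r,cv2.boxPoints(r).round().tolist())
    q=P[reg&(abs(Z-.126)<.003)&(Y>.04)&(Y<.16)&(X<.74)]; r=cv2.minAreaRect((q[:,:2]*1000).astype(np.float32)); print('board',len(q),r,cv2.boxPoints(r).round().tolist())
    # front-board outer face
    q=P[reg&(Z>.03)&(Z<.115)&(Y>.06)&(Y<.16)&(X>.5)&(X<.71)&(X>.5)]
    vx,vy,x0,y0=cv2.fitLine((q[:,:2]*1000).astype(np.float32),cv2.DIST_HUBER,0,1,.01).ravel(); print('face',len(q),vx,vy,x0,y0,np.degrees(np.arctan2(vy,vx)))
    # pads
    hsv=cv2.cvtColor(im,cv2.COLOR_RGB2HSV)
    q=reg&(abs(Z-.023)<.005)&(Y>-.05)&(Y<.08)&(X>.5)&(X<.72)
    k,l,st,ce=cv2.connectedComponentsWithStats(q.astype(np.uint8))
    for i in range(1,k):
        if st[i,4]>60: w=P[l==i];print('pad',ce[i].round(),st[i,4],w.min(0).round(3),w.max(0).round(3))
E
python3 m2.py
```

```text
scene top 11793 ((583.612548828125, -128.02549743652344), (173.90109252929688, 278.3572692871094), 82.39432525634766) 0.2854583478859011 y -0.22926098259063882 -0.024780571147236474
all ((594.8701782226562, -81.81832885742188), (453.97418212890625, 288.4276428222656), 82.47440338134766) [[422.0, -288.0], [708.0, -326.0], [768.0, 124.0], [482.0, 162.0]]
board 161 ((591.8272705078125, 85.96554565429688), (242.9646759033203, 58.26123046875), 23.125558853149414) [[469.0, 65.0], [492.0, 11.0], [715.0, 107.0], [692.0, 160.0]]
face 146 0.45460275 -0.8906943 694.6544 135.13211 -62.960617
pad [267. 153.] 113 [ 0.565 -0.05   0.019] [ 0.628 -0.039  0.028]
pad [264. 191.] 997 [0.5   0.018 0.018] [0.72  0.065 0.028]
side top 9348 ((582.418701171875, -145.3384246826172), (208.21246337890625, 278.8511047363281), 82.498779296875) 0.28635613363427004 y -0.265519688632178 -0.024586439720790998
all ((593.0409545898438, -97.73147583007812), (486.5118103027344, 287.8887634277344), 82.55970001220703) [[419.0, -320.0], [704.0, -358.0], [767.0, 125.0], [482.0, 162.0]]
board 101 ((596.1629028320312, 84.4007568359375), (250.10775756835938, 59.4359016418457), 22.577207565307617) [[469.0, 64.0], [492.0, 9.0], [723.0, 105.0], [700.0, 160.0]]
face 106 0.44049063 -0.8977572 692.3329 138.74858 -63.864807
pad [297. 171.] 99 [ 0.567 -0.05   0.018] [ 0.628 -0.037  0.027]
pad [290. 203.] 695 [0.5   0.018 0.018] [0.72  0.065 0.028]
```

```bash
cat > m3.py <<'E'
from h import *
from scipy.optimize import least_squares
th=np.radians(-7.53); yc=np.array([np.cos(th),np.sin(th)]); xc=np.array([yc[1],-yc[0]])
o0=np.array([.5815,-.139])
for n in('scene','side'):
    z=np.load(n+'0.npz'); im,d=z['im'],z['d']; P=pts(cam(n),d)
    a=(P[...,:2]-o0)@xc; b=(P[...,:2]-o0)@yc; Z=P[...,2]
    reg=(Z<.3)&(abs(b)<.16)&(abs(a)<.26)
    print(n,'lateral ext',b[reg&(Z>.2)].min(),b[reg&(Z>.2)].max())
    for nm,m in(('slats',reg&(abs(b)<.11)&(Z>.2)&(a>-.15)&(a<-.03)),('cheek',reg&(abs(b)>.128)&(abs(b)<.137)&(Z>.22)&(a<0.05))):
        A,B=a[m],Z[m]; f=lambda p:np.hypot(A-p[0],B-.085)-p[1]
        r=least_squares(f,[0,.19],loss='soft_l1',f_scale=.002); print(nm,m.sum(),r.x)
    m=reg&(Z>.205)&(abs(b)<.04)&(a<-.14); 
    if m.any(): print('knob a,b,z rng',[(q[m].min().round(4),q[m].max().round(4)) for q in(a,b,Z)])
    m=reg&(abs(b)<.1)&(abs(Z-.126)<.004)&(a<-.15); print('board top a',np.percentile(a[m],[5,50,95]) if m.any() else None)
    m=reg&(abs(b)<.1)&(Z>.14)&(Z<.2); print('slat low',a[m].min(),Z[m].min())
    sl=reg&(abs(b)<.1)&(abs(np.hypot(a,Z-.085)-.18)<.012)&(Z>.14); print('lower edge ang',np.percentile(np.arctan2(Z[sl]-.085,-a[sl]),[0,1]))
E
python3 m3.py
```

```text
scene lateral ext -0.13845284244541337 0.14014581985810853
slats 10057 [0.00754584 0.1846488 ]
cheek 1251 [0.0074895  0.19803196]
knob a,b,z rng [(np.float64(-0.1901), np.float64(-0.1416)), (np.float64(-0.0197), np.float64(0.0197)), (np.float64(0.2052), np.float64(0.2396))]
board top a [-0.17521565 -0.16957476 -0.16282432]
slat low -0.1459879916672862 0.18143098070028318
lower edge ang [0.60581133 0.64543822]
side lateral ext -0.1379398643466342 0.14119708473867312
slats 6618 [0.00811956 0.18488401]
cheek 841 [0.00792417 0.19827026]
knob a,b,z rng [(np.float64(-0.1894), np.float64(-0.1417)), (np.float64(-0.0194), np.float64(0.0208)), (np.float64(0.2053), np.float64(0.2396))]
board top a [-0.1749482  -0.1690727  -0.16205729]
slat low -0.14530594092688626 0.1871744566997462
lower edge ang [0.62289936 0.6469241 ]
```

Cabinet origin is about (0.5815, -0.147), with the front facing +y. The door joint is about 0.35. Next I'll set up a conversion helper and move above the knob.

```bash
cat >> h.py <<'E'
O=np.array([.5815,-.1468]); th=np.radians(-7.53); YC=np.array([np.cos(th),np.sin(th)]); XC=np.array([YC[1],-YC[0]])
def cab(x,y,z): return np.r_[O+x*XC+y*YC,z]
def knob(j): a=.318+j; return cab(-.231*np.cos(a),0,.085+.231*np.sin(a))
def tool(): s=state(); q=s['tool_rot']; return np.array(s['tool_pos']),R.from_quat([q[1],q[2],q[3],q[0]]).as_matrix(),s
def Rd(yaw): # tool down, tool y at yaw (deg)
    c,s=np.cos(np.radians(yaw)),np.sin(np.radians(yaw)); return np.array([[-s,c,0],[c,s,0],[0,0,-1.]])
def go(p,Rt=None,frm=None):
    p0,R0,_=tool() if frm is None else frm
    Rt=R0 if Rt is None else Rt
    print('shift',(R0.T@(np.array(p)-p0)/.025).round(2).tolist(),'turn',(np.degrees(R.from_matrix(R0.T@Rt).as_rotvec())/8).round(2).tolist())
E
python3 -c "
from h import *
k=knob(.348);print(k); go(k+[0,0,.09],Rd(-7.53))"
```

```text
[0.60530243 0.03326879 0.22772237]
shift [-22.12, -15.04, -3.48] turn [-0.01, 0.01, 9.56]
```

Request:
{"api": "jog_arm", "payload": {
  "targets": [
    [[-2.5,-1.7,-3.5],[0,0,1.2],100],
    [[-22.1,-15,-3.5],[0,0,9.55],100],
    [[-22.1,-15,-3.5],[0,0,9.55],100],
    [[-22.1,-15,-3.5],[0,0,9.55],100],
    [[-22.1,-15,-3.5],[0,0,9.55],100],
    [[-22.1,-15,-3.5],[0,0,9.55],100],
    [[-22.1,-15,-3.5],[0,0,9.55],100],
    [[-22.1,-15,-3.5],[0,0,9.55],100]
  ]
}}

```text
time: 1.1
tool_pos: [0.4975, 0.189, 0.3063]
tool_rot: [-0.0, 0.752, 0.659, -0.0]
contact_force: [0.4, 0.2, 1.0]
gripper_width: 0.997
grasp_force: 0.0
```

Request:
{"api": "jog_arm", "payload": {
  "targets": [
    [[0,0,0],[0,0,0],100],
    [[0,0,0],[0,0,0],100]
  ]
}}

```text
time: 1.35
tool_pos: [0.4966, 0.191, 0.3061]
tool_rot: [-0.0, 0.752, 0.659, -0.0]
contact_force: [-0.0, 1.0, 0.2]
gripper_width: 1.004
grasp_force: 0.0
```

```bash
cat > k.py <<'E'
from h import *
p,Rt,s=tool(); c=cam('wrist',s); im,d=grab_frame('wrist'); save('w1',im); P=pts(c,d); np.savez('w1.npz',im=im,d=d)
a=(P[...,:2]-O)@XC; b=(P[...,:2]-O)@YC; r=np.hypot(a,P[...,2]-.085); 
m=(r>.21)&(r<.25)&(abs(b)<.05)&(d>0)&(a<-.1)&(P[...,2]<.26)
print(p,s['joint_pos'],c[2]); print('knob',m.sum(),P[m].mean(0) if m.any() else 0,[(q[m].min().round(4),q[m].max().round(4)) for q in(a,b,P[...,2])] if m.any() else 0)
go(knob(.348)+[0,0,-.021],Rd(-7.53))
E
python3 k.py
```

```text
[0.49659804 0.19103143 0.30605322] [ 2.27036988e-01 -2.03596377e-01  1.73244599e+00  5.33898926e-04
  1.61384481e+00  3.57738767e-01] [0.50578805 0.25914798 0.4493289 ]
knob 2211 [0.60970623 0.06580588 0.00366725] [(np.float64(-0.2359), np.float64(-0.176)), (np.float64(-0.0499), np.float64(0.05)), (np.float64(-0.0024), np.float64(0.2367))]
shift [-5.72, 5.14, 3.97] turn [-0.01, -0.0, 0.01]
```

View pics/w1.png

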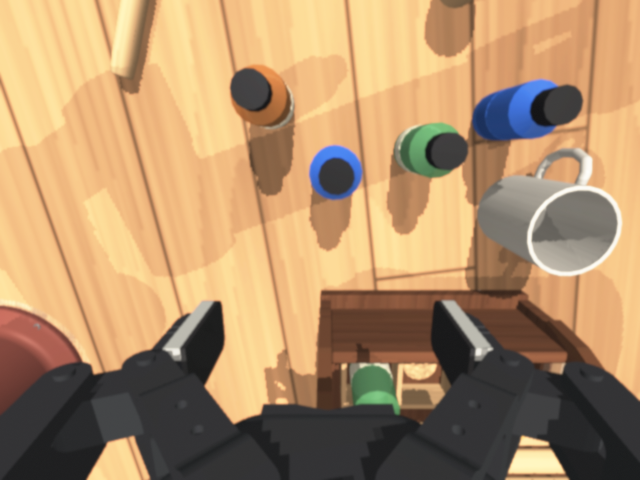

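Wrist view: the green bottle is at (435,150), the amber at (262,95), and the cabinet is at bottom right. Moving on to the knob.

Request:
{"api": "jog_arm", "payload": {
  "targets": [
    [[-5.7,5.15,0],[0,0,0],90],
    [[-5.7,5.15,0],[0,0,0],90],
    [[-5.7,5.15,0],[0,0,0],90],
    [[-5.7,5.15,0],[0,0,0],90],
    [[-5.7,5.15,1],[0,0,0],90]
  ]
}}

```text
time: 2.02
tool_pos: [0.6071, 0.0342, 0.2837]
tool_rot: [0.001, 0.751, 0.66, 0.002]
contact_force: [-0.6, 0.6, 0.7]
gripper_width: 0.899
grasp_force: 0.0
```

```bash
sed -i 's/(a<-.1)&(P/(a<-.1)\&(P[...,2]>.15)\&(P/; s/w1/w2/g' k.py; python3 k.py
```

```text
[0.60712834 0.03415131 0.28373934] [-6.64234569e-02 -1.57449086e-02  1.59541863e+00  6.22271734e-04
  1.55759102e+00  6.25213316e-02] [0.61540707 0.10227459 0.42706787]
knob 2732 [0.60638702 0.03820552 0.23334095] [(np.float64(-0.1964), np.float64(-0.1636)), (np.float64(-0.0196), np.float64(0.0204)), (np.float64(0.2142), np.float64(0.2384))]
shift [-0.06, 0.05, 2.85] turn [-0.03, -0.0, 0.02]
```

Request:
{"api": "jog_arm", "payload": {
  "targets": [
    [[0,0.05,1.4],[0,0,0],90],
    [[0,0.05,2.85],[0,0,0],90],
    [[0,0.05,2.85],[0,0,0],90],
    [[0,0.05,2.85],[0,0,0],30],
    [[0,0.05,2.85],[0,0,0],30],
    [[0,0.05,2.85],[0,0,0],30],
    [[0,0.05,2.85],[0,0,0],30],
    [[0,0.05,2.85],[0,0,0],30]
  ]
}}

```text
time: 3.08
tool_pos: [0.6058, 0.0345, 0.2128]
tool_rot: [-0.002, 0.751, 0.66, -0.0]
contact_force: [-10.3, 4.9, 6.1]
gripper_width: 0.454
grasp_force: 63.7
```

```bash
python3 -c "
from h import *
p,Rt,s=tool(); k=knob(.345); off=p-k; print(p,off,s['gripper_width'],s['grasp_force'],s['joint_pos'])
for j in np.linspace(.345,1.5,17)[1:]:
    print(round(j,2),end=' '); go(knob(j)+off,frm=(p,Rt,s))
"
```

```text
[0.60579615 0.03451678 0.21279923] [ 0.00043772  0.00082432 -0.01437758] 0.4537011974934051 63.67327094078064 [-0.06699437  0.02401167  1.67345134  0.00286216  1.44783423  0.06226278]
0.42 shift [-0.43, -0.0, -0.51] turn [0.0, 0.0, 0.0]
0.49 shift [-0.89, -0.01, -0.99] turn [0.0, 0.0, 0.0]
0.56 shift [-1.39, -0.01, -1.44] turn [0.0, 0.0, 0.0]
0.63 shift [-1.92, -0.01, -1.84] turn [0.0, 0.0, 0.0]
0.71 shift [-2.47, -0.01, -2.21] turn [0.0, 0.0, 0.0]
0.78 shift [-3.05, -0.02, -2.54] turn [0.0, 0.0, 0.0]
0.85 shift [-3.66, -0.02, -2.82] turn [0.0, 0.0, 0.0]
0.92 shift [-4.28, -0.02, -3.06] turn [0.0, 0.0, 0.0]
0.99 shift [-4.92, -0.02, -3.26] turn [0.0, 0.0, 0.0]
1.07 shift [-5.57, -0.02, -3.41] turn [0.0, 0.0, 0.0]
1.14 shift [-6.22, -0.02, -3.51] turn [0.0, 0.0, 0.0]
1.21 shift [-6.89, -0.03, -3.56] turn [0.0, 0.0, 0.0]
1.28 shift [-7.56, -0.03, -3.57] turn [0.0, 0.0, 0.0]
1.36 shift [-8.22, -0.03, -3.53] turn [0.0, 0.0, 0.0]
1.43 shift [-8.88, -0.03, -3.43] turn [0.0, 0.0, 0.0]
1.5 shift [-9.53, -0.03, -3.3] turn [0.0, 0.0, 0.0]
```

Request:
{"api": "jog_arm", "payload": {
  "targets": [
    [[-0.43,0,-0.5],[0,0,0],30],
    [[-0.9,0,-1],[0,0,0],30],
    [[-1.4,0,-1.45],[0,0,0],30],
    [[-1.9,0,-1.85],[0,0,0],30],
    [[-2.45,0,-2.2],[0,0,0],30],
    [[-3.05,0,-2.55],[0,0,0],30],
    [[-3.65,0,-2.8],[0,0,0],30],
    [[-4.3,0,-3.05],[0,0,0],30]
  ]
}}

```text
time: 4.08
tool_pos: [0.5918, -0.0724, 0.2863]
tool_rot: [-0.003, 0.751, 0.66, -0.0]
contact_force: [-3.8, 4.9, -4.2]
gripper_width: 0.449
grasp_force: 61.4
```

```bash
python3 -c "
from h import *
p,Rt,s=tool(); k=p-[.0004,.0008,-.0144]; a=(k[:2]-O)@XC; print(p,a,np.hypot(a,k[2]-.085),'j',np.arctan2(k[2]-.085,-a)-.318,s['contact_force'],s['gripper_width'])
"
```

```text
[ 0.59181653 -0.07241936  0.28632404] -0.07424562409778918 0.22814310168364169 j 0.921325177410244 [-3.82313196  4.85832572 -4.17060624] 0.44884164440202606
```

Tracking well. I'll continue to about 1.45.

Request:
{"api": "jog_arm", "payload": {
  "targets": [
    [[-0.65,0,-0.2],[0,0,0],30],
    [[-1.3,0,-0.35],[0,0,0],30],
    [[-1.95,0,-0.45],[0,0,0],30],
    [[-2.6,0,-0.5],[0,0,0],30],
    [[-3.25,0,-0.5],[0,0,0],30],
    [[-3.95,0,-0.47],[0,0,0],30],
    [[-4.6,0,-0.37],[0,0,0],30],
    [[-5.0,0,-0.3],[0,0,0],30]
  ]
}}

```text
time: 5.08
tool_pos: [0.5756, -0.197, 0.2945]
tool_rot: [-0.003, 0.752, 0.659, -0.0]
contact_force: [-5.7, 4.4, -3.3]
gripper_width: 0.445
grasp_force: 60.4
```

Request:
{"api": "jog_arm", "payload": {
  "targets": [
    [[0,0,0],[0,0,0],30],
    [[0,0,0],[0,0,0],80],
    [[0,0,0],[0,0,0],90],
    [[0,0,0],[0,0,0],90],
    [[0,0,-1],[0,0,0],90],
    [[0,0,-2.5],[0,0,0],90]
  ]
}}

```text
time: 5.82
tool_pos: [0.5767, -0.1974, 0.3559]
tool_rot: [-0.001, 0.752, 0.66, -0.001]
contact_force: [0.9, -0.9, 0.5]
gripper_width: 0.9
grasp_force: 0.0
```

```bash
python3 - <<'E'
from h import *
p,Rt,s=tool(); print(p,s['joint_pos'])
im,d=grab_frame('scene'); save('s2',im[:330,:520]); P=pts(cam('scene'),d)
a=(P[...,:2]-O)@XC; b=(P[...,:2]-O)@YC; Z=P[...,2]
m=(abs(b)<.1)&(abs(np.hypot(a,Z-.085)-.182)<.006)&(Z>.24); print('slat front edge a',np.percentile(a[m],[0,1,5]))
# toward hover above green bottle
go([.610,.2415,.25],Rd(82.5))
go([.4475,.314,.25],Rd(82.5))
E
```

```text
[ 0.57666292 -0.19744629  0.35589752] [-4.51929807e-01 -2.56473867e-02  1.48757143e+00  2.23756130e-05
  1.68238022e+00 -3.21706249e-01]
slat front edge a [0.01165647 0.014193   0.0156516 ]
shift [17.62, -1.07, 4.5] turn [0.03, 0.06, -11.25]
shift [19.65, -7.89, 4.44] turn [0.03, 0.06, -11.25]
```

View pics/s2.png

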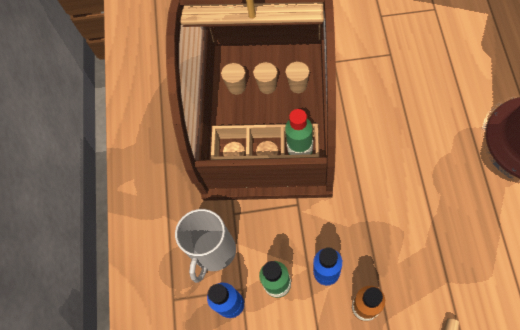

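The door is open: its front edge is at row ~15, the pads show at (234,148) and (266,148), and the red cap is at (298,120). On to the green bottle.

Request:
{"api": "jog_arm", "payload": {
  "targets": [
    [[2.2,-0.1,0],[0,0,-1.3],95],
    [[17.6,-1.1,0],[0,0,-11.25],95],
    [[17.6,-1.1,0],[0,0,-11.25],95],
    [[17.6,-1.1,0],[0,0,-11.25],95],
    [[17.6,-1.1,2],[0,0,-11.25],95],
    [[17.6,-1.1,2],[0,0,-11.25],95],
    [[17.6,-1.1,2],[0,0,-11.25],95],
    [[17.6,-1.1,2],[0,0,-11.25],95]
  ]
}}

```text
time: 6.88
tool_pos: [0.6061, 0.2456, 0.3048]
tool_rot: [-0.001, 0.098, 0.995, -0.0]
contact_force: [1.1, -0.6, -1.1]
gripper_width: 0.949
grasp_force: 0.0
```

```bash
cat > b.py <<'E'
from h import *
import sys
p,Rt,s=tool(); c=cam('wrist',s); im,d=grab_frame('wrist'); P=pts(c,d); print(p,np.round(s['joint_pos'],3))
cap=((im.max(2)<60)&(P[...,2]>.122)&(P[...,2]<.16)&(d>0)).astype(np.uint8)
k,l,st,ce=cv2.connectedComponentsWithStats(cap)
for i in range(1,k):
    if st[i,4]>200:
        q=P[l==i]; print('cap',ce[i].round(),st[i,4],((q.min(0)+q.max(0))/2).round(4),np.median(q,0).round(4),np.ptp(q,0).round(3))
x,y,z=map(float,sys.argv[1:4]); go([x,y,z],Rd(82.5))
E
python3 b.py .610 .2415 .062
```

```text
[0.60609646 0.24557887 0.30483934] [ 2.710e-01  8.900e-02  1.454e+00  1.000e-03  1.601e+00 -1.103e+00]
cap [284. 123.] 404 [0.5117 0.2288 0.1306] [0.5139 0.2244 0.1304] [0.026 0.025 0.004]
shift [-0.21, -0.16, 9.71] turn [0.0, -0.02, -0.44]
```

Request:
{"api": "jog_arm", "payload": {
  "targets": [
    [[-0.2,-0.15,2],[0,0,-0.45],98],
    [[-0.2,-0.15,4],[0,0,-0.45],98],
    [[-0.2,-0.15,6],[0,0,-0.45],98],
    [[-0.2,-0.15,7.5],[0,0,-0.45],98],
    [[-0.2,-0.15,9.0],[0,0,-0.45],98],
    [[-0.2,-0.15,9.6],[0,0,-0.45],98],
    [[-0.2,-0.15,9.6],[0,0,-0.45],98]
  ]
}}

```text
time: 7.8
tool_pos: [0.6109, 0.2369, 0.0661]
tool_rot: [-0.001, 0.073, 0.997, -0.0]
contact_force: [0.4, -0.2, 0.7]
gripper_width: 0.98
grasp_force: 0.0
```

Request:
{"api": "jog_arm", "payload": {
  "targets": [
    [[0,0,0],[0,0,0],70],
    [[0,0,0],[0,0,0],45],
    [[0,0,0],[0,0,0],45],
    [[0,0,0],[0,0,0],45],
    [[0,0,0],[0,0,0],45],
    [[0,0,0],[0,0,0],45]
  ]
}}

```text
time: 8.55
tool_pos: [0.613, 0.2382, 0.0696]
tool_rot: [0.002, 0.072, 0.997, 0.001]
contact_force: [0.4, 1.5, 6.7]
gripper_width: 0.606
grasp_force: 63.5
```

Request:
{"api": "jog_arm", "payload": {
  "targets": [
    [[0,0,-1],[0,0,0],45],
    [[0,0,-3],[0,0,0],45],
    [[0,0,-5],[0,0,0],45],
    [[0,0,-6.6],[0,0,0],45],
    [[0,0,-6.6],[0,0,0],45]
  ]
}}

```text
time: 9.18
tool_pos: [0.613, 0.2378, 0.2362]
tool_rot: [0.004, 0.072, 0.997, 0.001]
contact_force: [0.4, -0.4, -3.2]
gripper_width: 0.606
grasp_force: 63.9
```

```bash
cat > p.py <<'E'
from h import *
import sys
p,Rt,s=tool(); print(p,np.round(s['joint_pos'],3),s['gripper_width'],s['contact_force'])
y=float(sys.argv[1]); t=cab(-.095,y,float(sys.argv[2])); print(t); go(t+[.002,0,0],Rd(82.5))
E
python3 p.py .072 .235
```

```text
[0.61304171 0.23782028 0.23616065] [ 0.257  0.12   1.533 -0.     1.48  -1.169] 0.6058596696210201 [ 0.36024372 -0.42386305 -3.17668868]
[ 0.6653284 -0.0620545  0.235    ]
shift [-3.87, -11.56, 0.04] turn [0.02, 0.05, -0.1]
```

Request:
{"api": "jog_arm", "payload": {
  "targets": [
    [[-0.3,-0.8,0],[0,0,-0.1],45],
    [[-0.8,-2.2,0],[0,0,-0.1],45],
    [[-1.4,-4.1,0],[0,0,-0.1],45],
    [[-2,-6,0],[0,0,-0.1],45],
    [[-2.65,-7.9,0],[0,0,-0.1],45],
    [[-3.3,-9.8,0],[0,0,-0.1],45],
    [[-3.7,-11.1,0],[0,0,-0.1],45],
    [[-3.85,-11.55,0],[0,0,-0.1],45]
  ]
}}

```text
time: 10.18
tool_pos: [0.6634, -0.0641, 0.2277]
tool_rot: [-0.003, 0.066, 0.998, 0.0]
contact_force: [-0.2, 0.2, -2.8]
gripper_width: 0.603
grasp_force: 63.8
```

Request:
{"api": "jog_arm", "payload": {
  "targets": [
    [[0,0,0],[0,0,0],45],
    [[0,0,0],[0,0,0],45]
  ]
}}

```text
time: 10.42
tool_pos: [0.6644, -0.0609, 0.2306]
tool_rot: [-0.001, 0.065, 0.998, 0.0]
contact_force: [-0.8, -0.6, -3.3]
gripper_width: 0.605
grasp_force: 63.8
```

```bash
python3 p.py .072 .105; python3 - <<'E'
from h import *
p,Rt,s=tool(); im,d=grab_frame('wrist'); im2,d2=grab_frame('scene')
save('w3',np.hstack([cv2.resize(im,(400,300)),cv2.resize(im2[0:300,100:500],(400,300))]))
E
```

```text
[ 0.66436815 -0.06088583  0.23055391] [-2.030e-01  1.520e-01  1.508e+00  1.000e-03  1.484e+00 -1.645e+00] 0.6050013407125564 [-0.76121416 -0.58240722 -3.33555588]
[ 0.6653284 -0.0620545  0.105    ]
shift [-0.13, -0.03, 5.02] turn [0.0, -0.01, 0.01]
```

View pics/w3.png

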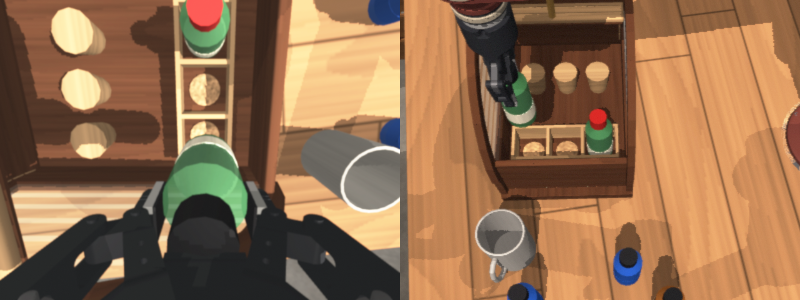

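The wrist view shows the middle pad at about (205,90) in the half image, the far pad at (205,130), and the bottle held upright. I'll refine the pad position from the wrist view.

```bash
cat > pad.py <<'E'
from h import *
p,Rt,s=tool(); c=cam('wrist',s); im,d=grab_frame('wrist'); P=pts(c,d); np.savez('w3.npz',im=im,d=d)
a=(P[...,:2]-O)@XC; b=(P[...,:2]-O)@YC; Z=P[...,2]
m=(abs(a+.095)<.033)&(abs(Z-.0225)<.006)&(d>0)
for lo,hi in((-.033,.033),(.04,.1)):
    k=m&(b>lo)&(b<hi); q=P[k]
    hsv=cv2.cvtColor(im,cv2.COLOR_RGB2HSV)
    kk=k&(hsv[...,2]>120); print('bright',kk.sum(),[(w[kk].min().round(4),np.percentile(w[kk],[2,98]).round(4),w[kk].max().round(4)) for w in(a,b,Z)] if kk.any() else 0)
# divider walls top z=.062
k=(abs(Z-.062)<.003)&(a>-.15)&(a<-.04)&(abs(b)<.05)&(d>0)
print('walls b hist',np.histogram(b[k],bins=np.arange(-.05,.051,.004)))
k2=k&(abs(b)<.028); print('walls a hist',np.histogram(a[k2],bins=np.arange(-.15,-.039,.005)))
# held bottle body silhouette (white label/glass) columns
bm=(d>0)&(np.hypot(P[...,0]-p[0],P[...,1]-p[1])<.04)&(Z>.15)&(Z<.27)&(im[...,1]>90); 
for z0 in(.17,.19,.21,.23):
    k=bm&(abs(Z-z0)<.01)
    if k.sum()>20: print(z0,k.sum(),'x',P[k][:,0].min().round(4),P[k][:,0].max().round(4),'y',P[k][:,1].min().round(4),P[k][:,1].max().round(4))
E
python3 pad.py
```

```text
bright 3494 [(np.float64(-0.1278), array([-0.116 , -0.0624]), np.float64(-0.062)), (np.float64(-0.033), array([-0.0324,  0.0302]), np.float64(0.033)), (np.float64(0.0179), array([0.0192, 0.025 ]), np.float64(0.0282))]
bright 1479 [(np.float64(-0.1276), array([-0.1184, -0.0623]), np.float64(-0.062)), (np.float64(0.0445), array([0.045, 0.08 ]), np.float64(0.0871)), (np.float64(0.0178), array([0.0194, 0.0251]), np.float64(0.0284))]
walls b hist (array([115, 118, 157, 469, 231,  79,  77,  76,  72,  74,  74,  74,  75,
        75,  69,  64,  69,  73,  68,  63, 213, 354, 213,  61,  68]), array([-0.05 , -0.046, -0.042, -0.038, -0.034, -0.03 , -0.026, -0.022,
       -0.018, -0.014, -0.01 , -0.006, -0.002,  0.002,  0.006,  0.01 ,
        0.014,  0.018,  0.022,  0.026,  0.03 ,  0.034,  0.038,  0.042,
        0.046,  0.05 ]))
walls a hist (array([  0,   0,   0, 321, 178,   0,   0,   0,   0,   0,   0,   0,   0,
         0,   0,   0,   0, 196, 309,   0,   0,   0]), array([-0.15 , -0.145, -0.14 , -0.135, -0.13 , -0.125, -0.12 , -0.115,
       -0.11 , -0.105, -0.1  , -0.095, -0.09 , -0.085, -0.08 , -0.075,
       -0.07 , -0.065, -0.06 , -0.055, -0.05 , -0.045, -0.04 ]))
0.17 244 x 0.6349 0.655 y -0.0793 -0.0337
0.19 611 x 0.6349 0.655 y -0.0823 -0.034
0.21 998 x 0.635 0.6593 y -0.0846 -0.0336
0.23 1196 x 0.6353 0.6582 y -0.0919 -0.0286
```

Request:
{"api": "jog_arm", "payload": {
  "targets": [
    [[-0.14,-0.06,0.6],[0,0,0],45],
    [[-0.14,-0.06,1.6],[0,0,0],45],
    [[-0.14,-0.06,2.7],[0,0,0],45],
    [[-0.14,-0.06,3.8],[0,0,0],45],
    [[-0.14,-0.06,4.6],[0,0,0],45],
    [[-0.14,-0.06,5.0],[0,0,0],45],
    [[-0.14,-0.06,5.2],[0,0,0],45],
    [[-0.14,-0.06,5.2],[0,0,0],45]
  ]
}}

```text
time: 11.58
tool_pos: [0.6685, -0.0643, 0.1022]
tool_rot: [0.0, 0.065, 0.998, -0.0]
contact_force: [-0.3, 0.6, -2.1]
gripper_width: 0.602
grasp_force: 63.8
```

Request:
{"api": "jog_arm", "payload": {
  "targets": [
    [[0,0,0.08],[0,0,0],45],
    [[0,0,0.16],[0,0,0],45],
    [[0,0,0.2],[0,0,0],45],
    [[0,0,0.2],[0,0,0],45]
  ]
}}

```text
time: 12.08
tool_pos: [0.668, -0.0641, 0.0965]
tool_rot: [-0.0, 0.065, 0.998, 0.0]
contact_force: [-0.2, 0.3, -2.5]
gripper_width: 0.604
grasp_force: 63.8
```

Request:
{"api": "jog_arm", "payload": {
  "targets": [
    [[0,0,0.05],[0,0,0],45],
    [[0,0,0.1],[0,0,0],45],
    [[0,0,0.15],[0,0,0],45],
    [[0,0,0.15],[0,0,0],45]
  ]
}}

```text
time: 12.58
tool_pos: [0.6681, -0.0642, 0.0927]
tool_rot: [-0.0, 0.065, 0.998, 0.0]
contact_force: [-0.1, 0.0, -2.6]
gripper_width: 0.602
grasp_force: 63.9
```

Request:
{"api": "jog_arm", "payload": {
  "targets": [
    [[0,0,0.04],[0,0,0],45],
    [[0,0,0.08],[0,0,0],45],
    [[0,0,0.1],[0,0,0],45],
    [[0,0,0.1],[0,0,0],45]
  ]
}}

```text
time: 13.08
tool_pos: [0.6689, -0.0643, 0.0925]
tool_rot: [0.001, 0.065, 0.998, -0.0]
contact_force: [-2.6, 0.7, 5.7]
gripper_width: 0.608
grasp_force: 64.8
```

Contact. Now open and back off upward.

Request:
{"api": "jog_arm", "payload": {
  "targets": [
    [[0,0,0],[0,0,0],66],
    [[0,0,0],[0,0,0],72],
    [[0,0,0],[0,0,0],85],
    [[0,0,0],[0,0,0],90],
    [[0,0,0],[0,0,0],90]
  ]
}}

```text
time: 13.7
tool_pos: [0.6681, -0.0642, 0.0902]
tool_rot: [-0.0, 0.065, 0.998, -0.0]
contact_force: [0.5, 0.7, -0.3]
gripper_width: 0.901
grasp_force: 0.0
```

Request:
{"api": "jog_arm", "payload": {
  "targets": [
    [[0,0,-0.5],[0,0,0],90],
    [[0,0,-1.5],[0,0,0],90],
    [[0,0,-3],[0,0,0],90],
    [[0,0,-4.8],[0,0,0],90],
    [[0,0,-6.5],[0,0,0],90],
    [[0,0,-6.5],[0,0,0],90]
  ]
}}

```text
time: 14.45
tool_pos: [0.6706, -0.0647, 0.2601]
tool_rot: [0.006, 0.065, 0.998, -0.001]
contact_force: [0.1, -0.3, 0.2]
gripper_width: 0.899
grasp_force: 0.0
```

```bash
python3 - <<'E'
from h import *
p,Rt,s=tool(); c=cam('wrist',s); im,d=grab_frame('wrist'); P=pts(c,d); print(p)
a=(P[...,:2]-O)@XC; b=(P[...,:2]-O)@YC; Z=P[...,2]
im2,d2=grab_frame('scene'); P2=pts(cam('scene'),d2); a2=(P2[...,:2]-O)@XC; b2=(P2[...,:2]-O)@YC
for A,B,ZZ,D,I in((a,b,Z,d,im),(a2,b2,P2[...,2],d2,im2)):
  for y in(-.072,.072):
    m=(abs(A+.095)<.045)&(abs(B-y)<.04)&(ZZ>.146)&(ZZ<.158)&(D>0)
    if m.sum()>30:print(y,m.sum(),(A[m].min()+A[m].max())/2,(B[m].min()+B[m].max())/2,np.ptp(A[m]),np.ptp(B[m]),np.median(ZZ[m]))
save('s3',np.hstack([cv2.resize(im,(400,300)),cv2.resize(im2[0:300,100:500],(400,300))]))
go([.4475,.314,p[2]],Rd(82.5))
E
```

```text
[ 0.67063513 -0.06467567  0.26010387]
-0.072 1774 -0.09506123899731025 -0.06640662085322928 0.032573278768804975 0.022524464212873137 0.15055974474281417
0.072 1539 -0.0940817320313064 0.07420234482410765 0.032452934538062125 0.03266341860370816 0.15356692804815728
-0.072 223 -0.09536470293346837 -0.07255065088127217 0.03419690370263814 0.03203475277565909 0.15026413322641885
0.072 239 -0.09539925994064202 0.07349793033350674 0.03348097556658501 0.03303320750154418 0.15318154584142085
shift [10.73, 13.85, -0.27] turn [-0.0, 0.01, 0.0]
```

View pics/s3.png

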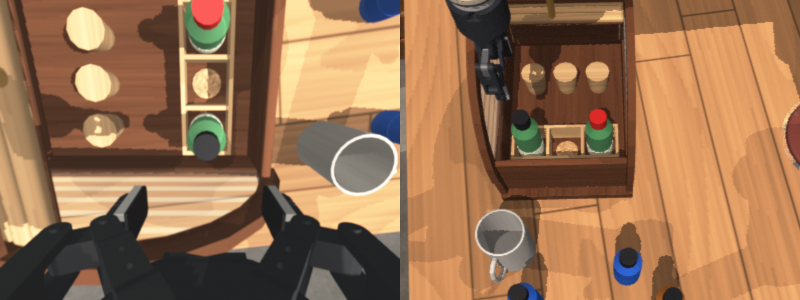

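The green bottle stands centred at half-image (205,140). Now the amber one.

Request:
{"api": "jog_arm", "payload": {
  "targets": [
    [[0.5,1.5,-0.5],[0,0,0],95],
    [[10.7,13.85,-0.3],[0,0,0],95],
    [[10.7,13.85,-0.3],[0,0,0],95],
    [[10.7,13.85,-0.3],[0,0,0],95],
    [[10.7,13.85,-0.3],[0,0,0],95],
    [[10.7,13.85,-0.3],[0,0,0],95],
    [[10.7,13.85,-0.3],[0,0,0],95],
    [[10.7,13.85,-0.3],[0,0,0],95]
  ]
}}

```text
time: 15.55
tool_pos: [0.445, 0.3157, 0.258]
tool_rot: [-0.002, 0.064, 0.998, -0.001]
contact_force: [0.6, -0.0, 0.2]
gripper_width: 0.945
grasp_force: 0.0
```

Request:
{"api": "jog_arm", "payload": {
  "targets": [
    [[0,0,0],[0,0,0],98],
    [[0,0,0],[0,0,0],98]
  ]
}}

```text
time: 15.8
tool_pos: [0.4478, 0.3131, 0.259]
tool_rot: [-0.001, 0.065, 0.998, -0.001]
contact_force: [0.5, -1.0, 0.8]
gripper_width: 0.982
grasp_force: 0.0
```

```bash
python3 b.py .4475 .314 .065
```

```text
[0.44782233 0.31312422 0.25902499] [ 4.740e-01 -1.490e-01  1.762e+00 -1.000e-03  1.531e+00 -9.660e-01]
cap [327. 230.] 1171 [0.4447 0.3121 0.1274] [0.4437 0.3124 0.1305] [0.031 0.029 0.011]
cap [244. 312.] 1055 [0.508  0.2314 0.1274] [0.5065 0.232  0.1304] [0.032 0.031 0.011]
shift [0.02, 0.05, 7.77] turn [-0.01, -0.01, -0.01]
```

Request:
{"api": "jog_arm", "payload": {
  "targets": [
    [[0.1,0,1.5],[0,0,0],98],
    [[0.1,0,3.5],[0,0,0],98],
    [[0.1,0,5.5],[0,0,0],98],
    [[0.1,0,7],[0,0,0],98],
    [[0.1,0,7.7],[0,0,0],98],
    [[0.1,0,7.7],[0,0,0],98]
  ]
}}

```text
time: 16.6
tool_pos: [0.4453, 0.3133, 0.0669]
tool_rot: [-0.001, 0.066, 0.998, -0.001]
contact_force: [-0.4, 0.0, 1.3]
gripper_width: 0.981
grasp_force: 0.0
```

Request:
{"api": "jog_arm", "payload": {
  "targets": [
    [[0,0,0],[0,0,0],70],
    [[0,0,0],[0,0,0],45],
    [[0,0,0],[0,0,0],45],
    [[0,0,0],[0,0,0],45],
    [[0,0,0],[0,0,0],45],
    [[0,0,0],[0,0,0],45]
  ]
}}

```text
time: 17.35
tool_pos: [0.4471, 0.3148, 0.0707]
tool_rot: [0.002, 0.065, 0.998, 0.001]
contact_force: [-0.3, -1.5, 6.2]
gripper_width: 0.604
grasp_force: 62.7
```

Request:
{"api": "jog_arm", "payload": {
  "targets": [
    [[0,0,-1],[0,0,0],45],
    [[0,0,-3],[0,0,0],45],
    [[0,0,-5],[0,0,0],45],
    [[0,0,-6.6],[0,0,0],45],
    [[0,0,-6.6],[0,0,0],45]
  ]
}}

```text
time: 17.98
tool_pos: [0.4473, 0.3154, 0.2377]
tool_rot: [0.004, 0.065, 0.998, 0.002]
contact_force: [0.3, -0.1, -3.7]
gripper_width: 0.605
grasp_force: 64.3
```

```bash
python3 p.py 0 .235
```

```text
[0.44734837 0.31538389 0.23771224] [ 0.478 -0.143  1.792  0.     1.484 -0.963] 0.6051738760475223 [ 0.30966196 -0.07968253 -3.65402792]
[ 0.5939493  -0.05261924  0.235     ]
shift [-7.8, -13.82, 0.09] turn [0.04, 0.05, 0.0]
```

Request:
{"api": "jog_arm", "payload": {
  "targets": [
    [[-0.6,-0.5,0],[0,0,0],45],
    [[-1.8,-1.5,0],[0,0,0],45],
    [[-3.2,-2.8,0],[0,0,0],45],
    [[-4.6,-4.1,0],[0,0,0],45],
    [[-6,-5.4,0],[0,0,0],45],
    [[-7.2,-7,0],[0,0,0],45],
    [[-7.7,-8.7,0],[0,0,0],45],
    [[-7.8,-10.2,0],[0,0,0],45]
  ]
}}

```text
time: 18.98
tool_pos: [0.6048, 0.0331, 0.2289]
tool_rot: [-0.003, 0.066, 0.998, -0.0]
contact_force: [-0.7, -0.3, -3.8]
gripper_width: 0.608
grasp_force: 64.3
```

Request:
{"api": "jog_arm", "payload": {
  "targets": [
    [[0,-1.3,0],[0,0,0],45],
    [[0,-2.5,0],[0,0,0],45],
    [[0,-3.3,0],[0,0,0],45],
    [[0,-3.6,0],[0,0,0],45],
    [[0,-3.6,0],[0,0,0],45],
    [[0,-3.6,0],[0,0,0],45]
  ]
}}

```text
time: 19.73
tool_pos: [0.594, -0.0524, 0.2327]
tool_rot: [-0.0, 0.065, 0.998, 0.0]
contact_force: [-0.1, 0.2, -4.1]
gripper_width: 0.603
grasp_force: 64.3
```

```bash
python3 p.py 0 .103; python3 pad.py | grep '^0'
```

```text
[ 0.59399333 -0.0523545   0.23270224] [-0.213 -0.016  1.68   0.     1.478 -1.654] 0.6029593458775957 [-0.13159024  0.17803469 -4.06448796]
[ 0.5939493  -0.05261924  0.103     ]
shift [-0.08, -0.0, 5.19] turn [0.0, -0.0, 0.01]
0.17 231 x 0.5651 0.5803 y -0.0772 -0.03
0.19 605 x 0.5648 0.581 y -0.0771 -0.0293
0.21 661 x 0.5649 0.587 y -0.0796 -0.0272
0.23 216 x 0.5709 0.5823 y -0.0828 -0.0288
```

Request:
{"api": "jog_arm", "payload": {
  "targets": [
    [[0,0,0.6],[0,0,0],45],
    [[0,0,1.6],[0,0,0],45],
    [[0,0,2.7],[0,0,0],45],
    [[0,0,3.8],[0,0,0],45],
    [[0,0,4.6],[0,0,0],45],
    [[0,0,5.1],[0,0,0],45],
    [[0,0,5.3],[0,0,0],45],
    [[0,0,5.3],[0,0,0],45]
  ]
}}

```text
time: 20.78
tool_pos: [0.5943, -0.0532, 0.1007]
tool_rot: [0.0, 0.065, 0.998, -0.0]
contact_force: [0.4, 0.2, -3.3]
gripper_width: 0.609
grasp_force: 64.3
```

Request:
{"api": "jog_arm", "payload": {
  "targets": [
    [[0,0,0.06],[0,0,0],45],
    [[0,0,0.12],[0,0,0],45],
    [[0,0,0.18],[0,0,0],45],
    [[0,0,0.22],[0,0,0],45],
    [[0,0,0.22],[0,0,0],45]
  ]
}}

```text
time: 21.4
tool_pos: [0.5938, -0.0532, 0.0947]
tool_rot: [-0.0, 0.065, 0.998, 0.0]
contact_force: [-0.2, 0.7, -3.4]
gripper_width: 0.604
grasp_force: 64.3
```

Request:
{"api": "jog_arm", "payload": {
  "targets": [
    [[0,0,0.04],[0,0,0],45],
    [[0,0,0.08],[0,0,0],45],
    [[0,0,0.11],[0,0,0],45],
    [[0,0,0.11],[0,0,0],45]
  ]
}}

```text
time: 21.9
tool_pos: [0.5948, -0.0534, 0.0938]
tool_rot: [0.001, 0.065, 0.998, -0.0]
contact_force: [-1.4, 0.3, 4.9]
gripper_width: 0.607
grasp_force: 65.1
```

Request:
{"api": "jog_arm", "payload": {
  "targets": [
    [[0,0,0],[0,0,0],66],
    [[0,0,0],[0,0,0],72],
    [[0,0,0],[0,0,0],85],
    [[0,0,0],[0,0,0],90],
    [[0,0,0],[0,0,0],90]
  ]
}}

```text
time: 22.52
tool_pos: [0.5939, -0.0532, 0.092]
tool_rot: [-0.0, 0.065, 0.998, 0.0]
contact_force: [0.9, 1.5, 0.3]
gripper_width: 0.901
grasp_force: 0.0
```

Request:
{"api": "jog_arm", "payload": {
  "targets": [
    [[0,0,-0.5],[0,0,0],90],
    [[0,0,-1.5],[0,0,0],90],
    [[0,0,-3],[0,0,0],90],
    [[0,0,-5],[0,0,0],90],
    [[0,0,-7],[0,0,0],90],
    [[0,0,-9],[0,0,0],90],
    [[0,0,-10.5],[0,0,0],90],
    [[0,0,-10.5],[0,0,0],90]
  ]
}}

```text
time: 23.52
tool_pos: [0.5953, -0.0534, 0.3608]
tool_rot: [0.005, 0.065, 0.998, -0.001]
contact_force: [-0.6, 0.1, 0.1]
gripper_width: 0.901
grasp_force: 0.0
```

```bash
python3 - <<'E'
from h import *
p,Rt,s=tool(); print(p)
for n in('scene','side'):
  I,D=grab_frame(n); P2=pts(cam(n),D); A=(P2[...,:2]-O)@XC; B=(P2[...,:2]-O)@YC; ZZ=P2[...,2]
  for y in(-.072,0,.072):
    m=(abs(A+.095)<.035)&(abs(B-y)<.03)&(ZZ>.146)&(ZZ<.158)&(D>0)
    if m.sum()>30:print(y,m.sum(),(A[m].min()+A[m].max())/2,(B[m].min()+B[m].max())/2,np.ptp(A[m]),np.ptp(B[m]),np.median(ZZ[m]))
  m=(abs(B)<.024)&(abs(np.hypot(A,ZZ-.085)-.231)<.014)&(ZZ>.28)&(D>0); print('knob',m.sum(),A[m].min() if m.any() else 0,A[m].max() if m.any() else 0)
  if n=='scene': save('s4',I[:300,100:500])
for j in(1.40,1.43): go(knob(j)+[0,0,.06],Rd(-7.53))
E
```

```text
[ 0.59529694 -0.05344383  0.3607676 ]
-0.072 223 -0.09594254683781345 -0.071706165827509 0.03355757842507605 0.030509798461284064 0.15025941832757905
0 241 -0.0939668287834159 -0.0011402384133745698 0.032454731767874306 0.03226400187095798 0.1535158719889046
0.072 243 -0.09535600321280707 0.07369464794454242 0.0332514343808608 0.03264358529261945 0.15323571101214706
knob 5 0.02561370424269334 0.027634374494391732
-0.072 160 -0.09479962551509982 -0.07211516457669702 0.033628541652010055 0.031081360619294403 0.15034296503814626
0 173 -0.09221714552425478 -0.00022337380562480885 0.03329542248333513 0.032043455370087445 0.15340125921928427
0.072 171 -0.09501131168710569 0.07446637024520733 0.03318013610505094 0.03377714005822273 0.153307851375186
knob 158 0.020038247548146308 0.04395599019480119
shift [0.0, -5.13, -0.74] turn [0.0, 0.01, 11.26]
shift [0.0, -5.41, -0.69] turn [0.0, 0.01, 11.26]
```

View pics/s4.png

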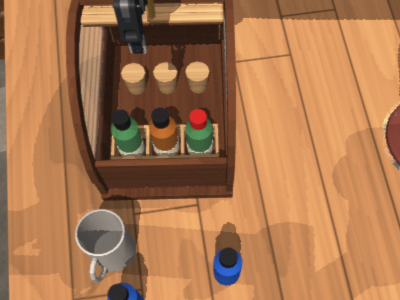

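All three bottles stand in their cells at (122,125), (162,125) and (199,125), with the amber one in the middle. The door joint is about 1.39. Back to the knob.

Request:
{"api": "jog_arm", "payload": {
  "targets": [
    [[0,-0.5,-0.8],[0,0,1.3],95],
    [[0,-1.5,-0.8],[0,0,2.6],95],
    [[0,-2.5,-0.8],[0,0,3.9],95],
    [[0,-3.5,-0.8],[0,0,5.2],95],
    [[0,-4.5,-0.8],[0,0,6.5],95],
    [[0,-5.1,-0.8],[0,0,7.8],95],
    [[0,-5.1,-0.8],[0,0,9.1],95],
    [[0,-5.1,-0.8],[0,0,10.4],95]
  ]
}}

```text
time: 24.62
tool_pos: [0.5766, -0.1796, 0.3718]
tool_rot: [-0.002, 0.714, 0.701, -0.001]
contact_force: [-0.0, -0.7, -0.4]
gripper_width: 0.945
grasp_force: 0.0
```

Request:
{"api": "jog_arm", "payload": {
  "targets": [
    [[0,0,0],[0,0,0.86],95],
    [[0,0,0],[0,0,0.86],95],
    [[0,0,0],[0,0,0.86],95]
  ]
}}

```text
time: 25.0
tool_pos: [0.577, -0.1795, 0.3733]
tool_rot: [-0.001, 0.752, 0.66, -0.0]
contact_force: [0.4, -0.4, 1.2]
gripper_width: 0.951
grasp_force: 0.0
```

```bash
python3 - <<'E'
from h import *
p,Rt,s=tool(); c=cam('wrist',s); im,d=grab_frame('wrist'); P=pts(c,d); print(p)
a=(P[...,:2]-O)@XC; b=(P[...,:2]-O)@YC; Z=P[...,2]
m=(d>0)&(abs(b)<.03)&(Z>.295)&(Z<.335)&(abs(a-.032)<.03)
print(m.sum(),[(q[m].min().round(4),q[m].max().round(4)) for q in(a,b,Z)] if m.any() else 0)
go(knob(1.392)+[0,0,-.0165],Rd(-7.53))
E
```

```text
[ 0.57701892 -0.17945251  0.37328836]
2622 [(np.float64(0.0227), np.float64(0.0446)), (np.float64(-0.0192), np.float64(0.0209)), (np.float64(0.295), np.float64(0.3277))]
shift [0.04, 0.01, 3.06] turn [-0.01, -0.0, 0.01]
```

Request:
{"api": "jog_arm", "payload": {
  "targets": [
    [[0,0,1.2],[0,0,0],90],
    [[0,0,2.4],[0,0,0],90],
    [[0,0,3.05],[0,0,0],90],
    [[0,0,3.05],[0,0,0],60],
    [[0,0,3.05],[0,0,0],30],
    [[0,0,3.05],[0,0,0],30],
    [[0,0,3.05],[0,0,0],30],
    [[0,0,3.05],[0,0,0],30]
  ]
}}

```text
time: 26.05
tool_pos: [0.5779, -0.1799, 0.3002]
tool_rot: [0.001, 0.752, 0.659, 0.0]
contact_force: [0.1, -1.6, 6.1]
gripper_width: 0.456
grasp_force: 66.4
```

```bash
python3 -c "
from h import *
p,Rt,s=tool(); k=knob(1.392); off=p-k; print(p,off,s['gripper_width'],s['grasp_force'],s['contact_force'])
for j in np.linspace(1.392,-.01,25)[1:]:
    print(round(j,2),end=' '); go(knob(j)+off,frm=(p,Rt,s))
"
```

```text
[ 0.5778708  -0.17991705  0.30024379] [ 0.0005711  -0.00134116 -0.01352171] 0.45593237096266603 66.36282920837402 [ 0.14146865 -1.58967599  6.06264345]
1.33 shift [0.54, 0.0, -0.06] turn [0.0, 0.0, 0.0]
1.28 shift [1.08, -0.0, -0.09] turn [0.0, 0.0, 0.0]
1.22 shift [1.62, -0.0, -0.08] turn [0.0, 0.0, 0.0]
1.16 shift [2.15, -0.0, -0.05] turn [0.0, 0.0, 0.0]
1.1 shift [2.69, -0.0, 0.02] turn [0.0, 0.0, 0.0]
1.04 shift [3.22, -0.0, 0.11] turn [0.0, 0.0, 0.0]
0.98 shift [3.74, -0.0, 0.24] turn [0.0, 0.0, 0.0]
0.92 shift [4.26, -0.0, 0.4] turn [0.0, 0.0, 0.0]
0.87 shift [4.77, -0.0, 0.59] turn [0.0, 0.0, 0.0]
0.81 shift [5.26, -0.0, 0.81] turn [0.0, 0.0, 0.0]
0.75 shift [5.74, -0.0, 1.05] turn [0.0, 0.0, 0.0]
0.69 shift [6.21, -0.01, 1.32] turn [0.0, 0.0, 0.0]
0.63 shift [6.65, -0.01, 1.62] turn [0.0, 0.0, 0.0]
0.57 shift [7.08, -0.01, 1.95] turn [0.0, 0.0, 0.0]
0.52 shift [7.49, -0.01, 2.3] turn [0.0, 0.0, 0.0]
0.46 shift [7.88, -0.01, 2.68] turn [0.0, 0.0, 0.0]
0.4 shift [8.25, -0.01, 3.07] turn [0.0, 0.0, 0.0]
0.34 shift [8.59, -0.01, 3.49] turn [0.0, 0.0, 0.0]
0.28 shift [8.91, -0.01, 3.92] turn [0.0, 0.0, 0.0]
0.22 shift [9.2, -0.01, 4.38] turn [0.0, 0.0, 0.0]
0.17 shift [9.47, -0.02, 4.85] turn [0.0, 0.0, 0.0]
0.11 shift [9.71, -0.02, 5.33] turn [0.0, 0.0, 0.0]
0.05 shift [9.91, -0.02, 5.83] turn [0.0, 0.0, 0.0]
-0.01 shift [10.09, -0.02, 6.34] turn [0.0, 0.0, 0.0]
```

Request:
{"api": "jog_arm", "payload": {
  "targets": [
    [[0.55,0,-0.06],[0,0,0],30],
    [[1.1,0,-0.09],[0,0,0],30],
    [[1.6,0,-0.08],[0,0,0],30],
    [[2.15,0,-0.05],[0,0,0],30],
    [[2.7,0,0.02],[0,0,0],30],
    [[3.2,0,0.11],[0,0,0],30],
    [[3.75,0,0.24],[0,0,0],30],
    [[4.25,0,0.4],[0,0,0],30]
  ]
}}

```text
time: 27.05
tool_pos: [0.5915, -0.076, 0.2915]
tool_rot: [0.003, 0.752, 0.659, -0.001]
contact_force: [-4.6, -3.5, 10.4]
gripper_width: 0.453
grasp_force: 65.9
```

Request:
{"api": "jog_arm", "payload": {
  "targets": [
    [[0.5,0,0.19],[0,0,0],30],
    [[1.0,0,0.41],[0,0,0],30],
    [[1.5,0,0.65],[0,0,0],30],
    [[1.95,0,0.92],[0,0,0],30],
    [[2.4,0,1.22],[0,0,0],30],
    [[2.8,0,1.55],[0,0,0],30],
    [[3.25,0,1.9],[0,0,0],30],
    [[3.6,0,2.28],[0,0,0],30]
  ]
}}

```text
time: 28.05
tool_pos: [0.6036, 0.0168, 0.2357]
tool_rot: [0.0, 0.752, 0.659, 0.002]
contact_force: [-6.7, 8.2, 17.9]
gripper_width: 0.454
grasp_force: 72.1
```

```bash
cat > d.py <<'E'
from h import *
p,Rt,s=tool(); off=np.array([.0006,-.0013,-.0135]); k=p-off; a=(k[:2]-O)@XC; j=np.arctan2(k[2]-.085,-a)-.318
print(p,'r',np.hypot(a,k[2]-.085),'j',j,s['contact_force'],s['gripper_width'])
for t in np.linspace(j,-.02,9)[1:]: print(round(t,2),end=' '); go(knob(t)+off,frm=(p,Rt,s))
E
python3 d.py
```

```text
[0.60357471 0.01679164 0.23572367] r 0.23370863897892508 j 0.4611648933844505 [-6.68393319  8.23972981 17.85618641] 0.454378667924214
0.4 shift [0.3, 0.01, 0.48] turn [0.0, 0.0, 0.0]
0.34 shift [0.65, 0.01, 0.91] turn [0.0, 0.0, 0.0]
0.28 shift [0.98, 0.01, 1.36] turn [0.0, 0.0, 0.0]
0.22 shift [1.28, 0.01, 1.83] turn [0.0, 0.0, 0.0]
0.16 shift [1.55, 0.01, 2.32] turn [0.0, 0.0, 0.0]
0.1 shift [1.78, 0.01, 2.82] turn [0.0, 0.0, 0.0]
0.04 shift [1.99, 0.01, 3.34] turn [0.0, 0.0, 0.0]
-0.02 shift [2.17, 0.01, 3.86] turn [0.0, 0.0, 0.0]
```

Request:
{"api": "jog_arm", "payload": {
  "targets": [
    [[0.35,0,0.35],[0,0,0],30],
    [[0.68,0,0.8],[0,0,0],30],
    [[1.0,0,1.25],[0,0,0],30],
    [[1.3,0,1.75],[0,0,0],30],
    [[1.57,0,2.25],[0,0,0],30],
    [[1.8,0,2.75],[0,0,0],30],
    [[2.0,0,3.25],[0,0,0],30],
    [[2.0,0,3.25],[0,0,0],30]
  ]
}}

```text
time: 29.05
tool_pos: [0.6104, 0.0695, 0.1518]
tool_rot: [-0.002, 0.751, 0.661, 0.004]
contact_force: [-2.0, 16.8, 6.5]
gripper_width: 0.457
grasp_force: 96.6
```

```bash
python3 d.py
```

```text
[0.61042826 0.06948279 0.15184073] r 0.23366473983292152 j 0.03299154847873492 [-2.03744136 16.78866902  6.48594253] 0.4568081729956627
0.03 shift [-0.08, 0.02, 0.09] turn [0.0, 0.0, 0.0]
0.02 shift [-0.06, 0.02, 0.15] turn [0.0, 0.0, 0.0]
0.01 shift [-0.04, 0.02, 0.21] turn [0.0, 0.0, 0.0]
0.01 shift [-0.02, 0.02, 0.27] turn [0.0, 0.0, 0.0]
-0.0 shift [-0.0, 0.02, 0.33] turn [0.0, 0.0, 0.0]
-0.01 shift [0.02, 0.02, 0.38] turn [0.0, 0.0, 0.0]
-0.01 shift [0.03, 0.02, 0.44] turn [0.0, 0.0, 0.0]
-0.02 shift [0.05, 0.02, 0.5] turn [0.0, 0.0, 0.0]
```

Request:
{"api": "jog_arm", "payload": {
  "targets": [
    [[-0.1,0,0.15],[0,0,0],30],
    [[-0.1,0,0.3],[0,0,0],30],
    [[-0.1,0,0.4],[0,0,0],30],
    [[-0.1,0,0.5],[0,0,0],30],
    [[-0.1,0,0.5],[0,0,0],30]
  ]
}}

```text
time: 29.68
tool_pos: [0.6107, 0.0718, 0.1424]
tool_rot: [-0.006, 0.752, 0.659, 0.008]
contact_force: [-4.7, 30.8, 15.6]
gripper_width: 0.456
grasp_force: 102.1
```

```bash
python3 d.py|head -1
```

```text
[0.61071554 0.0718102  0.14237416] r 0.23281384889867984 j -0.008666184090174667 [-4.68309127 30.77009826 15.6105095 ] 0.45569871774934023
```

Request:
{"api": "jog_arm", "payload": {
  "targets": [
    [[0.15,0,-0.1],[0,0,0],30],
    [[0.15,0,-0.1],[0,0,0],60],
    [[0.15,0,-0.1],[0,0,0],90],
    [[0.15,0,-0.1],[0,0,0],90],
    [[0.15,0,-0.1],[0,0,0],90]
  ]
}}

```text
time: 30.3
tool_pos: [0.6097, 0.0652, 0.1398]
tool_rot: [-0.0, 0.752, 0.659, -0.0]
contact_force: [0.6, 0.1, -0.3]
gripper_width: 0.899
grasp_force: 0.0
```

Request:
{"api": "jog_arm", "payload": {
  "targets": [
    [[0.3,0,-1],[0,0,0],90],
    [[0.5,0,-3],[0,0,0],90],
    [[0.5,0,-5],[0,0,0],90],
    [[0.5,0,-6.5],[0,0,0],90],
    [[0.5,0,-6.5],[0,0,0],90]
  ]
}}

```text
time: 30.92
tool_pos: [0.6133, 0.0779, 0.3076]
tool_rot: [0.003, 0.752, 0.659, 0.003]
contact_force: [0.6, -0.0, -1.0]
gripper_width: 0.896
grasp_force: 0.0
```

```bash
python3 - <<'E'
from h import *
p,Rt,s=tool(); print(p,s['contact_force'])
for n in('wrist','side','scene'):
  p,Rt,s=tool(); c=cam(n,s); im,d=grab_frame(n); P=pts(c,d); a=(P[...,:2]-O)@XC; b=(P[...,:2]-O)@YC; Z=P[...,2]
  m=(d>0)&(abs(b)<.03)&(Z>.13)&(Z<.2)&(np.hypot(a,Z-.085)>.215)&(np.hypot(a,Z-.085)<.246)&(a<-.15)
  print(n,m.sum(),[(q[m].min().round(4),q[m].max().round(4)) for q in(a,b,Z)] if m.any() else 0)
  if n=='wrist': save('w9',np.hstack([cv2.resize(im,(400,300))]))
E
```

```text
[0.6133193  0.07786597 0.30758683] [ 0.58813135 -0.00298674 -1.00662706]
wrist 1445 [(np.float64(-0.2269), np.float64(-0.1969)), (np.float64(-0.0197), np.float64(0.0201)), (np.float64(0.1653), np.float64(0.1848))]
side 229 [(np.float64(-0.2278), np.float64(-0.1979)), (np.float64(-0.0206), np.float64(0.02)), (np.float64(0.1649), np.float64(0.1878))]
scene 328 [(np.float64(-0.2276), np.float64(-0.1981)), (np.float64(-0.0207), np.float64(0.0193)), (np.float64(0.1636), np.float64(0.1858))]
```

View pics/w9.png

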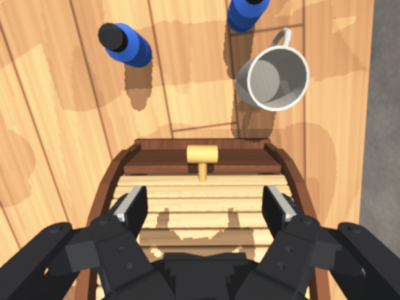

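The knob is still about 16 mm high (joint ~0.07; knob at (202,155)), because it slipped in the fingers. I'll push it down with shut fingers.

```bash
python3 -c "
from h import *
go(cab(-.218,0,.21),Rd(-7.53)); go(cab(-.219,0,.169),Rd(-7.53))"
```

```text
shift [-0.34, 0.02, 3.63] turn [-0.02, 0.0, -0.01]
shift [-0.3, 0.03, 5.27] turn [-0.02, 0.0, -0.01]
```

Request:
{"api": "jog_arm", "payload": {
  "targets": [
    [[-0.2,0,0],[0,0,0],40],
    [[-0.3,0,0],[0,0,0],0],
    [[-0.3,0,0.5],[0,0,0],0],
    [[-0.3,0,2],[0,0,0],0],
    [[-0.3,0,3.4],[0,0,0],0],
    [[-0.3,0,4.2],[0,0,0],0],
    [[-0.3,0,4.5],[0,0,0],0],
    [[-0.3,0,4.5],[0,0,0],0]
  ]
}}

```text
time: 32.08
tool_pos: [0.6108, 0.0707, 0.1904]
tool_rot: [0.0, 0.752, 0.659, 0.0]
contact_force: [-0.0, -0.3, 0.0]
gripper_width: 0.002
grasp_force: 0.0
```

Request:
{"api": "jog_arm", "payload": {
  "targets": [
    [[0,0,0.2],[0,0,0],0],
    [[0,0,0.4],[0,0,0],0],
    [[0,0,0.6],[0,0,0],0],
    [[0,0,0.75],[0,0,0],0],
    [[0,0,0.75],[0,0,0],0]
  ]
}}

```text
time: 32.7
tool_pos: [0.6106, 0.0706, 0.1712]
tool_rot: [0.0, 0.752, 0.659, -0.0]
contact_force: [0.7, 1.3, 2.5]
gripper_width: -0.002
grasp_force: 1.0
```

Request:
{"api": "jog_arm", "payload": {
  "targets": [
    [[0,0,0.05],[0,0,0],0],
    [[0,0,0.1],[0,0,0],0],
    [[0,0,0.15],[0,0,0],0],
    [[0,0,0.18],[0,0,0],0],
    [[0,0,0.18],[0,0,0],0]
  ]
}}

```text
time: 33.33
tool_pos: [0.6107, 0.0708, 0.1689]
tool_rot: [0.0, 0.752, 0.659, 0.0]
contact_force: [-3.7, 2.4, 10.3]
gripper_width: 0.002
grasp_force: 5.2
```

Request:
{"api": "jog_arm", "payload": {
  "targets": [
    [[0,0,0.05],[0,0,0],0],
    [[0,0,0.1],[0,0,0],0],
    [[0,0,0.1],[0,0,0],0]
  ]
}}

```text
time: 33.7
tool_pos: [0.6108, 0.0708, 0.1687]
tool_rot: [0.0, 0.752, 0.659, 0.0]
contact_force: [-8.3, 2.1, 17.8]
gripper_width: -0.002
grasp_force: 9.4
```

Request:
{"api": "jog_arm", "payload": {
  "targets": [
    [[0,0,-1],[0,0,0],0],
    [[0,0,-3],[0,0,0],0],
    [[0.5,0,-5],[0,0,0],0],
    [[1,0,-7],[0,0,0],0],
    [[1,0,-7],[0,0,0],0],
    [[1,0,-7],[0,0,0],0]
  ]
}}

```text
time: 34.45
tool_pos: [0.6133, 0.095, 0.3377]
tool_rot: [-0.0, 0.752, 0.659, -0.001]
contact_force: [-0.2, -0.2, 0.3]
gripper_width: 0.0
grasp_force: 0.0
```

```bash
python3 - <<'E'
from h import *
for n in('wrist','side','scene'):
  p,Rt,s=tool(); c=cam(n,s); im,d=grab_frame(n); P=pts(c,d); a=(P[...,:2]-O)@XC; b=(P[...,:2]-O)@YC; Z=P[...,2]
  m=(d>0)&(abs(b)<.03)&(Z>.13)&(Z<.2)&(np.hypot(a,Z-.085)>.215)&(np.hypot(a,Z-.085)<.246)&(a<-.15)
  print(n,m.sum(),[(q[m].min().round(4),q[m].max().round(4)) for q in(a,b,Z)] if m.any() else 0)
print(p,s['contact_force'])
E
```

```text
wrist 1069 [(np.float64(-0.2319), np.float64(-0.2022)), (np.float64(-0.0197), np.float64(0.02)), (np.float64(0.1543), np.float64(0.1718))]
side 223 [(np.float64(-0.2332), np.float64(-0.2019)), (np.float64(-0.0206), np.float64(0.0196)), (np.float64(0.149), np.float64(0.1737))]
scene 318 [(np.float64(-0.2328), np.float64(-0.2022)), (np.float64(-0.0207), np.float64(0.0195)), (np.float64(0.1503), np.float64(0.1725))]
[0.61287611 0.09495916 0.33631615] [-0.52843758  0.55201242 -0.80763986]
```

The door is at its stop: the force rose with no further motion, and the knob centre sits where joint 0 predicts.

```bash
python3 -c "
from plant import *
print(job_done())"
```

```text
the job is handed in; nothing more can be done
None
```

The job is handed in, but the judge returned no verdict: the green and amber bottles stand on the two cork pads and the door is shut at its stop, after about 34 s of the 72 s; the red-capped bottle's cap measured unmoved, and I never touched the jug, mallet or bung.

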